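Set a tube against the flip stop of a welding fixture

ROBOT

A 6-joint arm with a two-finger parallel gripper is mounted at the origin on the work surface. World frame = base frame: x ahead of the robot, y to its left, z up, the work surface at z = 0. Lengths are in m, angles in rad, forces in N, time in s.
With the tool pointing down it reaches from about 0.375 to 0.9 m from the base axis. Payload 3.1 kg.
Tool frame: the origin (TCP) lies midway between the tips of the shut fingers; the grasp point (between the pads) lies 19 mm behind it; z points along the fingers, y is the line along which they close (so a half turn about z gives the same grasp; the last joint's range is limited). The gripper opens to 85 mm and grips with 20 to 120 N. Pads are 22 mm wide; open, the fingers measure 114 mm over their backs; the gripper's body (76 mm by 85 mm) begins 54 mm behind the grasp point. The pads swing forward as they close: fully open they stand 13 mm farther back than shut.
Start: joints at [-1.405, 0.527, 1.433, -0, 1.181, -0.178], TCP at [0.211, -0.588, 0.231] pointing down, gripper open.
Joint ranges: [-3.08, 3.08], [-0.75, 2.2], [0.22, 2.44], [-1.43, 4.57], [0, 2.65], [-2.85, 2.85]. Speed limits (rad/s): [2.79, 2.79, 3.14, 3.14, 3.14, 3.14].

INTERFACE

Orientations are given as a unit quaternion [x, y, z, w].
In Python, from station import manip gives the robot as it stands.
- The arm moves only by the tool move_arm, never from a script. Its argument "increments" is a list that holds one entry, the list of rows, each a list of 5 numbers: the gripper's target within -1 to 1 (shut at 1, half-way at 0, fully open at -1), then the shift along the world's x, y, z in m, then the turn about the world's z in degrees. In form: [[[fingers, dx, dy, dz, twist], ...]]. A call has 1 to 8 rows; each row shifts and turns the commanded pose from where the row before left it; what a row does not reach is not made up. A row lasts 1/10 s, in which the tool goes at most 50 mm and 8.59 degrees, less where a joint would pass 70% of its speed; a pose out of reach is approached as far as the arm can. A call with a gripper value outside its range is refused whole. The fingers move at their own pace and stop on an object; "newtons" is the grip in N (left out, the last holds). Time passes only in rows, so rows that do not move let the fingers close. It gives the time, the measured TCP pose, the force, the opening and the grip force at its end, in the units of the state.
- manip.sense(): the state, without advancing time (a new reading comes with each control period).
- manip.snapshot(name): name is "side" or "top"; returns a dict with "img" (480x640x3 uint8, red, green, blue), "fx", "fy", "cx", "cy" (pixels), "world_to_cam" (4x4, takes a point from world to camera coordinates). Camera axes: x right, y down, z forward; pixel columns grow to the right and rows downward; lengths in m; the calibration is good to about 2 mm. A picture is of the moment at which its call begins. There is no depth.
- manip.sign_off(): hands the job in; it is judged then, once.
Trained networks look in the newest picture that a camera, given by its name, has taken for a name from the list of things; names that differ only in an ending like _2 or _b are one class to them, and where a whole thing is asked for, a point or a joint stands for the part that bears it (a point fixed in the world has none). Each returns a list of dicts, best first, with "confidence" (0 to 1); they miss things now and then, are a little off and sometimes report something else, mostly with a low value. They report only what shows in the picture. A call takes as long as a camera call. They do not tell look-alikes from the thing itself.
- manip.spot_in(label, camera): "xyz" ([x, y, z] in m, in world coordinates, good to about 4 mm: the middle of the surface that is visible of it).
- manip.mark_of(label, camera): "xyz" ([x, y, z] in m, in world coordinates, good to about 4 mm: a listed point, or the origin of a listed thing).
The state is a dict: "t": time; "q": joint angles; "qd": joint speeds; "tau": joint torques, N m; "tcp_pos": TCP position; "tool_rot": TCP orientation; "force": force on the tool from outside, world axes, zero at the start; "ft_torque": the same for the moment, N m; "finger_gap": opening from 0.0 (shut) to 1.0 (fully open); "gripper_force": force on a finger pad.
Only numpy, scipy, OpenCV 4.12 (cv2) and the standard library are available. Lean on these libraries where they do the work, as an engineer would, in place of code of your own. Each camera call takes 0.05 s, during which the arm holds its last target. There are 200 camera calls.

TASK

Set this tube up for tacking: swing the left one of the two flip stops on the fence fully down, leaving the other one up, then slide the tube back flat against the fence and along it to the left until its end bears solidly on the lowered flag. Press it home by feel, firmly but never so hard that the stop slips along the fence, hold it there a moment, then let go, leaving the tube flat on the plate and still touching fence and flag, and everything else on the bench where it is.

Things in the scene. Friction and masses are not known exactly. Their poses are not given: they have to be found in the camera images.
- fixture: Welding fixture plate of dark steel with rows of holes, 260 (x) x 560 (y) x 16 mm, fixed to the bench; origin at the centre of its underside, x away from the robot, y left, z up. Along y on it stands an aluminium fence, 25 mm thick, 540 mm long, 50 mm high above the plate; its front (guiding) face is at x = +60 mm.
- tube: Loose rectangular steel tube with open ends, 40 wide (x) x 220 long (y) x 30 mm high, wall 2.5 mm, 0.4 to 0.75 kg (slides at some 1.5 to 5 N), lying a little skewed on the plate in front of the fence. Origin at the centre of its underside, y axis along the tube, pointing left. Flat against the fence its origin is at x = +40, z = +16 mm in the fixture's frame.
- tube_left (a point): Centre of the tube's left (+y) end face, 15 mm above its underside; this end goes against the flag.
- far_stop: Aluminium block of the left (larger y) flip stop, the one to use; origin and axes as point far_stop_pin. 60 mm long (y), top 11 mm above the pin, from 15 to 76 mm behind it (x, with knob); two cheeks beside the flag, 51 mm over their outsides, 12 mm in front of the pin, 10 mm above and below it. Held on the fence by friction only: pushed along y with about 13 N it slips and its setting is lost.
- far_stop_pin (a point): Middle of the left stop's hinge pin, fixed in its block; axes as the fixture's. The pin runs along y, 62 mm above the plate, 20 mm in front of the fence face (fixture x = +40 mm). The flag's own place along the pin is not known: it is locked by a collar anywhere from 10 mm to the right to 10 mm to the left of this point, so the end of the travel must be felt.
- far_stop_flag (a joint): Hinge of the left flag: 0 = hanging fully down (solid stop) in the tube's way; pi/2 = level, towards the robot; 3.14 = straight up; 3.3 = limit. Starts at 2.7 to 3.2, comes down by swinging forward over the plate; friction (0.1 N m) holds it. Steel, 14 mm thick (y), 36 mm wide (18 mm either side of the pin), 57 mm long from the pin. Floats 1.5 mm along y on a washer (below 1 N), then bears solid.
- near_stop_pin (a point): The same point on the other, right-hand flip stop, 80 to 170 mm to the right of the left one, built alike. It stays up; the tube passes under its block with 22 mm to spare.
- near_stop_flag (a joint): Hinge of the right-hand flag, values as for the left one; starts up at 2.7 to 3.2 and must stay up.
- magnet_square: Bystander: grey magnetic welding square lying on the plate near the front left, about 75 x 75 x 16 mm; origin at the centre of its underside.
- offcut: Bystander: flat steel offcut 30 x 110 x 6 mm, on the plate near its front right corner; origin at the centre of its underside.
- grind_disc: Bystander: brown grinding disc, 114 mm across, 6 mm thick, flat on the bench to the right; origin under its centre.
- angle_grinder: Bystander: yellow angle grinder about 310 mm long, 84 mm high, lying on the bench to the left; origin under its middle.
- c_clamp: Bystander: blue C-clamp lying on the bench to the front left, about 110 x 230 x 26 mm; origin under its middle.
- hammer: Bystander: hammer lying on the bench to the front right; origin under its middle.
- spray_can: Bystander: spray can 66 mm across, about 190 mm tall, standing to the right; origin under its centre.
Not all that is in view belongs to the job. Leave any black look-alike of the tube alone.

How it is judged:
On the way, in this order (a step that is already met when the one before it is completed fails the run):
1. the left flag is fully down (within 0.06 rad) (value of joint far_stop_flag below 0.06 rad), for 0.2 s.
2. the tube is pressed solidly on the lowered flag, with more than 4 N for 0.2 s (value of joint far_stop_flag below 0.06 rad and contact force between tube and far_stop above 4 N), for 0.2 s.
At the end, for the whole second after the job is handed in: Left flag down (within 0.06 rad), right one up; the tube at rest, flat on the plate, its long side on the fence (middle within 2 mm, parallel within 1 degree), its left end still touching the lowered flag (over 0.1 N, which the flag's sprung 1.5 mm float keeps up) (value of joint far_stop_flag below 0.06 rad and value of joint near_stop_flag above 2.4 rad and contact force between tube and far_stop above 0.1 N and y of tube_left in the frame of far_stop_pin above -0.017 m and x of tube in the frame of fixture above 0.038 m and z of tube in the frame of fixture below 0.018 m and angle between the y axis of tube and the y axis of fixture, either way round below 0.0175 rad and angle between tube's own z axis and vertical below 0.03 rad and linear speed of tube below 0.01 m/s).
It fails at once if a stop was shifted along the fence by more than 1 mm (distance of any of far_stop_pin, near_stop_pin from where it was at the start of the episode above 0.001 m).
It fails at once if the right-hand flag was brought down (value of joint near_stop_flag below 2.4 rad).
It fails at once if something else on the bench was moved by more than 20 mm (distance of any of magnet_square, offcut, grind_disc, angle_grinder, c_clamp, hammer, spray_can from where it was at the start of the episode above 0.02 m).
It also fails if it takes over 72 s, if anything falls off the work surface, if the arm or the gripper's body presses on something with over 40 N, if the wrist force passes 120 N, or if a joint passes its speed limit or range.

## Working session

There is one attempt and no reset: what is moved stays moved. The work goes in short steps, Python scripts to look and compute and a tool call to move; the robot and the scene stay as the last step left them, time stands still between calls to the robot, and variables do not carry over. Pictures are saved under pics/ and viewed, at most 10 in all, crops included, and the job is handed in when it is done.

Besides the shell and the picture viewer there is one more tool, called after ">>>" by a JSON object that holds its "name" and its "arguments". move_arm: Moves the arm, as the interface text tells. Its arguments: {"type":"object","properties":{"increments":{"type":"array","items":{"type":"array","items":{"type":"array","items":{"type":"number"}}}},"newtons":{"type":"number"}},"required":["increments"]}

```bash
mkdir -p pics
python3 - <<'E'
from station import manip
import cv2,numpy as np
for c in("top","side"):
    s=manip.snapshot(c); cv2.imwrite(f"pics/{c}0.png",s["img"][:,:,::-1])
    print(c,s["fx"],np.round(np.linalg.inv(s["world_to_cam"])[:3],3).tolist())
    for n in "fixture tube tube_left far_stop_pin near_stop_pin magnet_square offcut".split():
        for d in manip.mark_of(n,c)[:3]: print(n,np.round(d["xyz"],3),round(d["confidence"],2))
    for n in "far_stop_flag near_stop_flag".split():
        for d in manip.spot_in(n,c)[:3]: print(n,np.round(d["xyz"],3),round(d["confidence"],2))
E
```

```text
top 443.17062362265096 [[-0.006, -0.99, 0.14, 0.261], [-1.0, 0.007, 0.001, -0.01], [-0.002, -0.14, -0.99, 1.383]]
fixture [ 0.527 -0.03  -0.   ] 0.87
tube [ 0.487 -0.137  0.014] 0.82
tube_left [ 0.501 -0.025  0.031] 0.84
tube_left [ 0.127 -0.309  0.018] 0.74
far_stop_pin [0.574 0.17  0.078] 0.85
near_stop_pin [0.569 0.025 0.078] 0.81
near_stop_pin [ 0.5   -0.025  0.029] 0.51
magnet_square [0.444 0.106 0.017] 0.62
offcut [ 0.411 -0.217  0.016] 0.69
far_stop_flag [0.564 0.173 0.128] 0.44
near_stop_flag [0.56  0.019 0.132] 0.49
near_stop_flag [ 0.535 -0.01   0.016] 0.27
side 518.7141826303662 [[-0.999, -0.024, 0.04, 0.423], [-0.046, 0.647, -0.761, 1.021], [-0.008, -0.763, -0.647, 0.921]]
fixture [ 0.525 -0.031  0.002] 0.56
fixture [ 0.501 -0.024  0.03 ] 0.15
tube [ 0.488 -0.134  0.014] 0.62
tube_left [ 0.502 -0.024  0.03 ] 0.57
far_stop_pin [ 0.546 -0.524  0.   ] 0.72
far_stop_pin [0.578 0.166 0.078] 0.66
far_stop_pin [ 0.502 -0.025  0.032] 0.28
near_stop_pin [0.57  0.024 0.077] 0.7
magnet_square [0.444 0.106 0.016] 0.62
magnet_square [ 0.366 -0.452 -0.003] 0.33
offcut [ 0.413 -0.209  0.015] 0.56
offcut [ 0.366 -0.45  -0.001] 0.4
far_stop_flag [0.568 0.184 0.113] 0.6
near_stop_flag [0.56  0.024 0.114] 0.88
```

```bash
ls
```

```text
pics
```

View pics/top0.png

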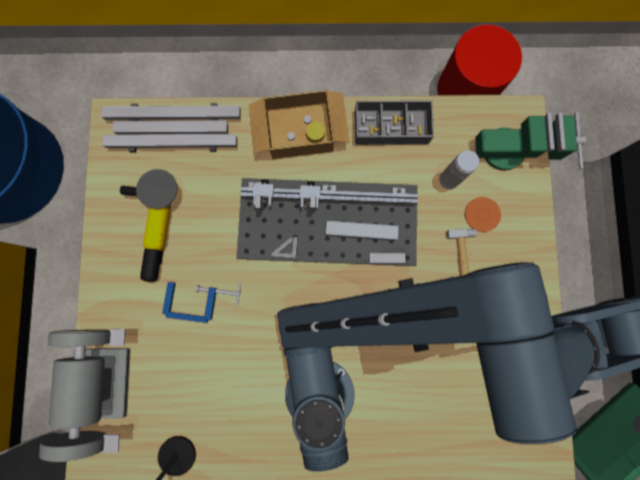

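View pics/side0.png

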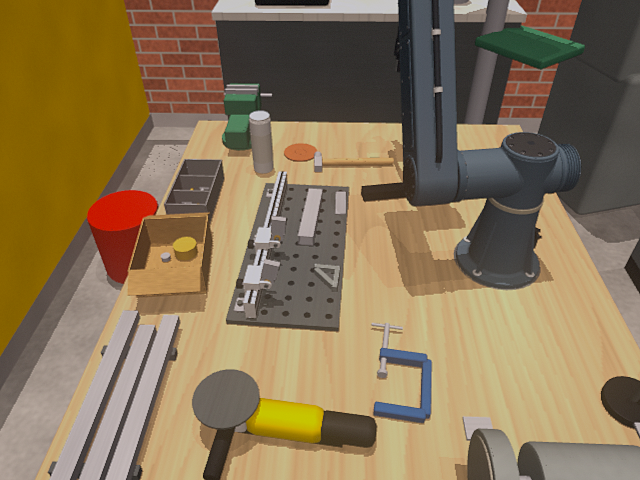

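Run:
```python
import cv2
a=cv2.imread("pics/top0.png")[130:330,180:480]
cv2.imwrite("pics/crop0.png",cv2.resize(a,None,fx=2.6,fy=2.6,interpolation=cv2.INTER_CUBIC))
```

```text
(no output)
```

View pics/crop0.png

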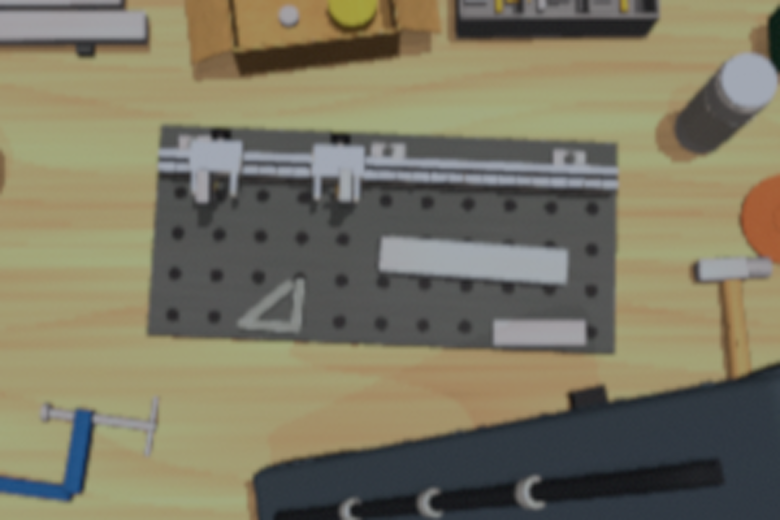

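The top view shows the silver tube on the plate at px (362,230), with the left stop at (262,193) and the right stop at (310,195). These could be mistaken for the tube:
- the black bar under the arm at (412,315)
- the offcut at (387,258)
- the rails at (170,127)

I choose the silver bar at (362,230), and the crop confirms it. The left flag sits in the left part of its block, at crop (203,185). Fixture yaw is about -0.047 rad.

>>> {"name": "move_arm", "arguments": {"increments": [[[1,0.01,0.02,0.03,0],[1,0.02,0.04,0.03,0],[1,0.02,0.04,0,0],[1,0.02,0.04,0,0],[1,0.02,0.04,0,0],[1,0.02,0.04,0,0],[1,0.02,0.04,0,0],[1,0.02,0.04,0,0]]]}}

```text
t: 1.8
tcp_pos: [0.3598, -0.2897, 0.2894]
tool_rot: [0.985, 0.171, 0.0, 0.0]
force: [-0.6, 0.4, 0.4]
finger_gap: 0.002
gripper_force: 0.0
```

Run:
```python
from station import manip
from scipy.spatial.transform import Rotation as R
s=manip.sense();print(s["q"],s["tcp_pos"],R.from_quat(s["tool_rot"]).as_matrix().round(3))
```

```text
[-9.20641633e-01  2.30213299e-01  1.74982162e+00  1.66615506e-04
  1.16072169e+00  3.06841891e-01] [ 0.35979626 -0.28968475  0.28944755] [[ 0.942  0.337  0.001]
 [ 0.337 -0.942 -0.001]
 [ 0.     0.001 -1.   ]]
```

>>> {"name": "move_arm", "arguments": {"increments": [[[1,0.022,0.039,0,-2.8],[1,0.022,0.039,0,-2.8],[1,0.022,0.039,0,-2.8],[1,0.022,0.039,0,-2.8],[1,0.022,0.039,0,-2.8],[1,0.022,0.039,0,-2.8],[1,0.022,0.039,0,-2.8],[1,0.022,0.039,0,-2.8]]]}}

```text
t: 2.6
tcp_pos: [0.536, 0.0225, 0.2894]
tool_rot: [1.0, -0.024, 0.0, 0.0]
force: [0.3, -0.7, 0.9]
finger_gap: -0.002
gripper_force: 0.0
```

>>> {"name": "move_arm", "arguments": {"increments": [[[1,0.022,0.039,-0.02,0],[1,0.022,0.039,-0.02,0],[1,0.022,0.039,-0.02,0],[1,0.022,0.035,-0.02,0],[1,0,0,0,0]]]}}

```text
t: 3.1
tcp_pos: [0.6234, 0.177, 0.2053]
tool_rot: [1.0, -0.021, -0.002, -0.001]
force: [-1.3, -0.9, 0.5]
finger_gap: 0.002
gripper_force: 0.0
```

Run:
```python
from station import manip
import cv2,numpy as np
for c in("top","side"):
    s=manip.snapshot(c); im=s["img"][:,:,::-1]
    p=s["world_to_cam"]@[.6,.15,.12,1]; u,v=int(s["fx"]*p[0]/p[2]+s["cx"]),int(s["fy"]*p[1]/p[2]+s["cy"]); print(c,u,v)
    cv2.imwrite(f"pics/{c}1.png",cv2.resize(im[max(0,v-60):v+60,max(0,u-80):u+80],None,fx=5,fy=5,interpolation=cv2.INTER_CUBIC))
    for n in "far_stop_pin".split():
        for d in manip.mark_of(n,c)[:3]: print(n,np.round(d["xyz"],3),round(d["confidence"],2))
    for d in manip.spot_in("far_stop_flag",c)[:3]: print(np.round(d["xyz"],3),round(d["confidence"],2))
print(manip.sense()["tcp_pos"],manip.sense()["tool_rot"])
```

```text
top 267 190
[0.564 0.172 0.129] 0.46
side 257 259
far_stop_pin [0.58  0.165 0.073] 0.9
far_stop_pin [ 0.407 -0.207  0.016] 0.57
[0.567 0.182 0.116] 0.75
[0.62330024 0.17144466 0.21042616] [ 9.99702814e-01 -2.43665413e-02  7.44334866e-04  4.26150521e-05]
```

View pics/side1.png

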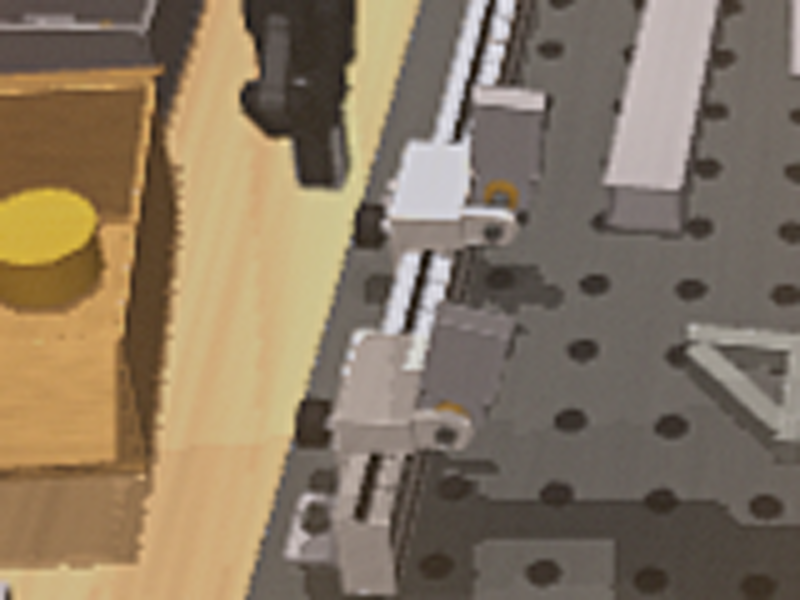

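The flag leans forward at about 2.75 rad (crop (465,350)), and the right flag at (510,150) is upright. I'll go down behind the left flag and swing it forward.

>>> {"name": "move_arm", "arguments": {"increments": [[[1,0,0.004,-0.03,0],[1,0,0,-0.03,0],[1,0,0,-0.028,0],[1,-0.019,0,0,0],[1,-0.018,0,0.001,0],[1,-0.01,0,-0.002,0],[1,-0.01,0,-0.002,0],[1,0,0,0,0]]]}}

```text
t: 4.2
tcp_pos: [0.5651, 0.1763, 0.1187]
tool_rot: [1.0, -0.024, -0.0, 0.0]
force: [0.9, 0.0, 0.3]
finger_gap: 0.0
gripper_force: 0.0
```

>>> {"name": "move_arm", "arguments": {"increments": [[[1,-0.007,0,-0.0035,0],[1,-0.007,0,-0.0035,0],[1,-0.008,0,-0.0075,0],[1,-0.008,0,-0.0075,0],[1,-0.004,0,-0.008,0],[1,-0.004,0,-0.008,0],[1,-0.001,0,-0.007,0],[1,-0.001,0,-0.006,0]]]}}

```text
t: 5.0
tcp_pos: [0.5257, 0.1767, 0.0662]
tool_rot: [1.0, -0.024, -0.001, 0.0]
force: [-0.1, -0.8, 1.7]
finger_gap: -0.003
gripper_force: 0.7
```

>>> {"name": "move_arm", "arguments": {"increments": [[[1,0.002,0,-0.006,0],[1,0.002,0,-0.006,0],[1,0.004,0,-0.005,0],[1,0.004,0,-0.005,0],[1,0.005,0,-0.004,0],[1,0.005,0,-0.003,0],[1,0,0,0,0]]]}}

```text
t: 5.7
tcp_pos: [0.5468, 0.1767, 0.0373]
tool_rot: [1.0, -0.024, -0.002, 0.0]
force: [-4.1, 0.8, 0.9]
finger_gap: -0.001
gripper_force: 0.0
```

Run:
```python
from station import manip
import cv2,numpy as np
ims=[]
for c in("top","side"):
    s=manip.snapshot(c); im=s["img"][:,:,::-1]
    p=s["world_to_cam"]@[.56,.15,.08,1]; u,v=int(s["fx"]*p[0]/p[2]+s["cx"]),int(s["fy"]*p[1]/p[2]+s["cy"])
    ims.append(cv2.resize(im[v-55:v+55,u-40:u+40],None,fx=5,fy=5,interpolation=cv2.INTER_CUBIC))
cv2.imwrite("pics/pair2.png",np.hstack(ims))
```

```text
(no output)
```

View pics/pair2.png

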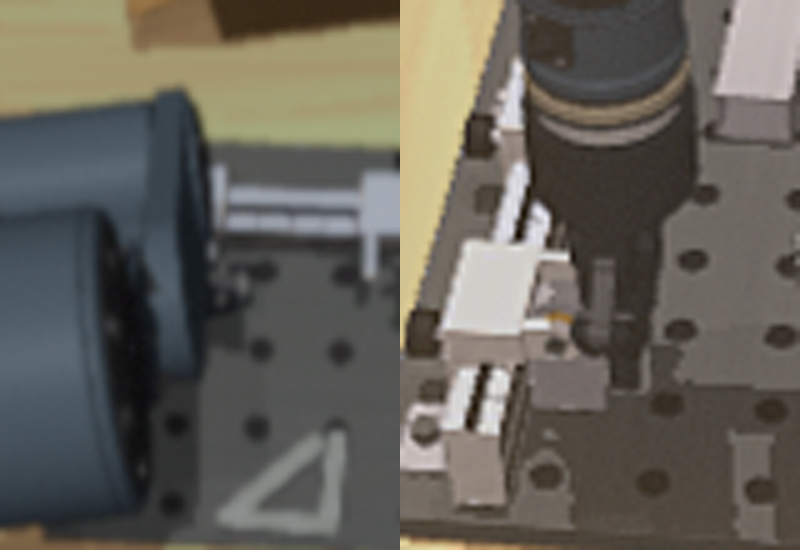

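The picture shows the flag hanging down at (570,385) in front of the finger. I'll press on to feel its end stop.

>>> {"name": "move_arm", "arguments": {"increments": [[[1,0.002,0,0,0],[1,0,0,0,0]]]}}

```text
t: 6.0
tcp_pos: [0.5468, 0.1769, 0.0375]
tool_rot: [1.0, -0.024, -0.004, 0.0]
force: [-8.5, 1.5, 0.7]
finger_gap: 0.004
gripper_force: 0.0
```

>>> {"name": "move_arm", "arguments": {"increments": [[[1,0.002,0,0,0],[1,0,0,0,0],[1,0,0,0,0]]]}}

```text
t: 6.3
tcp_pos: [0.5468, 0.1768, 0.0374]
tool_rot: [1.0, -0.024, -0.006, 0.0]
force: [-10.7, 1.2, 3.5]
finger_gap: -0.003
gripper_force: 0.1
```

The end stop is solid: the position stays still while the force rises. Next I'll back off and go to the front of the tube with the fingers open and aligned along the fence.

>>> {"name": "move_arm", "arguments": {"increments": [[[1,-0.015,0,0,0],[1,-0.02,0,0,0],[1,0,0,0.04,0],[1,0,0,0.05,0],[1,0,0,0.05,0]]]}}

```text
t: 6.8
tcp_pos: [0.5188, 0.1767, 0.1798]
tool_rot: [1.0, -0.024, 0.002, -0.0]
force: [0.9, 1.2, -0.8]
finger_gap: -0.004
gripper_force: 0.0
```

>>> {"name": "move_arm", "arguments": {"increments": [[[-1,-0.01,-0.037,0,0],[-1,-0.01,-0.037,0,0],[-1,-0.01,-0.037,0,0],[-1,-0.01,-0.037,0,0],[-1,-0.01,-0.037,0,0],[-1,-0.01,-0.037,0,0],[-1,-0.01,-0.037,0,0],[-1,-0.01,-0.037,0,0]]]}}

```text
t: 7.6
tcp_pos: [0.4387, -0.122, 0.1789]
tool_rot: [1.0, -0.024, 0.002, 0.001]
force: [0.6, -0.9, 0.3]
finger_gap: 0.998
gripper_force: 0.0
```

>>> {"name": "move_arm", "arguments": {"increments": [[[-1,0,0,-0.03,0],[-1,0,0,-0.03,0],[-1,0,0,0,0],[-1,0,0,0,0]]]}}

```text
t: 8.0
tcp_pos: [0.4382, -0.1199, 0.1184]
tool_rot: [1.0, -0.024, 0.001, 0.0]
force: [-0.1, 0.1, 0.9]
finger_gap: 1.0
gripper_force: 0.0
```

Run:
```python
from station import manip
import cv2,numpy as np
ims=[]
for c in("top","side"):
    s=manip.snapshot(c); im=s["img"][:,:,::-1]
    p=s["world_to_cam"]@[.5,.0,.06,1]; u,v=int(s["fx"]*p[0]/p[2]+s["cx"]),int(s["fy"]*p[1]/p[2]+s["cy"])
    ims.append(cv2.resize(im[v-75:v+75,u-100:u+100],(400,300),interpolation=cv2.INTER_CUBIC))
    for d in manip.mark_of("tube",c)[:2]+manip.mark_of("tube_left",c)[:2]: print(np.round(d["xyz"],3),round(d["confidence"],2))
cv2.imwrite("pics/pair3.png",np.hstack(ims))
print(manip.sense()["tcp_pos"])
```

```text
[ 0.237 -0.282 -0.001] 0.72
[ 0.124 -0.311  0.018] 0.69
[ 0.501 -0.021  0.027] 0.42
[ 0.487 -0.135  0.014] 0.95
[ 0.235 -0.289 -0.003] 0.91
[ 0.501 -0.022  0.034] 0.96
[ 0.128 -0.31   0.017] 0.82
[ 0.43809215 -0.11936876  0.11922339]
```

View pics/pair3.png

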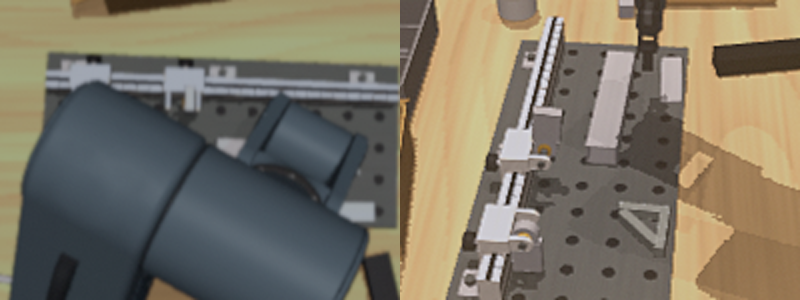

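The flag is down at (530,250) of the right panel and the tube is still in place. Lowering and pushing it to the fence.

>>> {"name": "move_arm", "arguments": {"increments": [[[-1,0,0,-0.03,0],[-1,0,0,-0.03,0],[-1,0,0,-0.025,0],[-1,0,0,-0.019,0],[-1,0,0,0,0]]]}}

```text
t: 8.8
tcp_pos: [0.4366, -0.1188, 0.0128]
tool_rot: [1.0, -0.023, -0.001, -0.001]
force: [-0.9, 0.0, 0.5]
finger_gap: 0.998
gripper_force: 0.0
```

>>> {"name": "move_arm", "arguments": {"increments": [[[-1,0.008,-0.0004,0,0],[-1,0.008,-0.0004,0,0],[-1,0.008,-0.0004,0,0],[-1,0.008,-0.0004,0,0],[-1,0.008,-0.0004,0,0],[-1,0.008,-0.0004,0,0],[-1,0.008,-0.0004,0,0],[-1,0.008,-0.0004,0,0]]]}}

```text
t: 9.6
tcp_pos: [0.4997, -0.1214, 0.0146]
tool_rot: [1.0, -0.023, -0.002, -0.001]
force: [-6.1, 0.0, 4.7]
finger_gap: 1.0
gripper_force: 2.6
```

>>> {"name": "move_arm", "arguments": {"increments": [[[-1,0.006,-0.0003,0,0],[-1,0.005,-0.0003,0,0],[-1,0.004,-0.0002,0,0],[-1,0,0,0,0]]]}}

```text
t: 10.0
tcp_pos: [0.5169, -0.1231, 0.0144]
tool_rot: [1.0, -0.023, 0.0, 0.0]
force: [-2.4, 1.3, 1.3]
finger_gap: 0.999
gripper_force: 1.1
```

>>> {"name": "move_arm", "arguments": {"increments": [[[-1,0.004,-0.0002,0,0],[-1,0.004,-0.0002,0,0],[-1,0.003,-0.0001,0,0],[-1,0.002,-0.0001,0,0],[-1,0,0,0,0]]]}}

```text
t: 10.5
tcp_pos: [0.5297, -0.1239, 0.0141]
tool_rot: [1.0, -0.024, 0.0, 0.0]
force: [-3.0, 0.7, 1.9]
finger_gap: 1.001
gripper_force: 1.4
```

>>> {"name": "move_arm", "arguments": {"increments": [[[-1,0.002,-0.0001,0,0],[-1,0.002,0,0,0],[-1,0,0,0,0]]]}}

```text
t: 10.8
tcp_pos: [0.5303, -0.1237, 0.0141]
tool_rot: [1.0, -0.024, -0.003, -0.001]
force: [-9.9, -1.4, 6.8]
finger_gap: 1.001
gripper_force: 4.8
```

The tube is on the fence. Now to its right end, with the fingers closed.

>>> {"name": "move_arm", "arguments": {"increments": [[[-1,-0.01,0,0,0],[-1,-0.02,0,0,0],[-1,0,0,0.045,0],[-1,0,0,0.04,0],[1,0.01,-0.032,0,0],[1,0.01,-0.032,0,0],[1,0.01,-0.032,0,0],[1,0.01,-0.032,0,0]]]}}

```text
t: 11.6
tcp_pos: [0.5452, -0.2542, 0.0998]
tool_rot: [1.0, -0.024, 0.002, 0.001]
force: [-0.1, 1.0, 0.0]
finger_gap: 0.333
gripper_force: 0.0
```

>>> {"name": "move_arm", "arguments": {"increments": [[[1,0.01,-0.031,0,0],[1,0,0,0,0],[1,0,0,0,0],[1,0,0,0,0]]], "newtons": 60}}

```text
t: 12.0
tcp_pos: [0.553, -0.282, 0.0989]
tool_rot: [1.0, -0.023, -0.0, -0.0]
force: [0.2, 0.5, 0.4]
finger_gap: -0.001
gripper_force: 0.0
```

Run:
```python
from station import manip
import cv2,numpy as np
ims=[]
for c in("side","top"):
    s=manip.snapshot(c); im=s["img"][:,:,::-1]
    p=s["world_to_cam"]@[.55,-.15,.06,1]; u,v=int(s["fx"]*p[0]/p[2]+s["cx"]),int(s["fy"]*p[1]/p[2]+s["cy"])
    ims.append(cv2.resize(im[v-60:v+60,u-80:u+80],(400,300),interpolation=cv2.INTER_CUBIC))
    for d in manip.mark_of("tube",c)[:2]+manip.mark_of("tube_left",c)[:2]: print(np.round(d["xyz"],3),round(d["confidence"],2))
cv2.imwrite("pics/pair4.png",np.hstack(ims))
print(manip.sense()["tcp_pos"])
```

```text
[ 0.235 -0.289 -0.   ] 0.83
[ 0.558 -0.135  0.015] 0.66
[ 0.127 -0.307  0.018] 0.77
[ 0.563 -0.026  0.032] 0.75
[ 0.239 -0.285 -0.001] 0.57
[ 0.549 -0.519 -0.001] 0.37
[ 0.13  -0.31   0.017] 0.7
[ 0.553305   -0.2822358   0.09928994]
```

View pics/pair4.png

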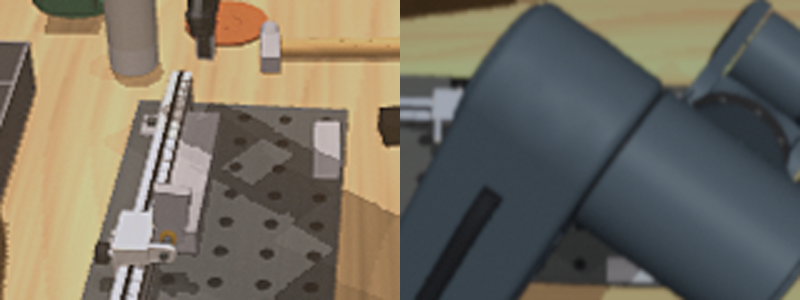

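The tube lies flat on the fence at (185,190) of the left panel, and the tool is beyond its right end. Lowering and pushing it left.

>>> {"name": "move_arm", "arguments": {"increments": [[[1,0,0,-0.035,0],[1,0,0,-0.034,0],[1,0,0,0,0],[1,0.0004,0.01,0,0],[1,0.0004,0.008,0,0],[1,0.0003,0.006,0,0],[1,0.0002,0.005,0,0],[1,0.0002,0.005,0,0]]]}}

```text
t: 13.1
tcp_pos: [0.5558, -0.2505, 0.0319]
tool_rot: [1.0, -0.023, 0.001, 0.002]
force: [-2.4, -6.1, 3.2]
finger_gap: 0.001
gripper_force: 3.1
```

>>> {"name": "move_arm", "arguments": {"increments": [[[1,0.0003,0.006,0,0],[1,0.0003,0.007,0,0],[1,0.0004,0.008,0,0],[1,0.0004,0.008,0,0],[1,0.0004,0.008,0,0],[1,0.0004,0.008,0,0],[1,0.0004,0.008,0,0],[1,0.0004,0.008,0,0]]]}}

```text
t: 13.9
tcp_pos: [0.5587, -0.1899, 0.0319]
tool_rot: [1.0, -0.023, 0.001, 0.002]
force: [-3.1, -5.8, 3.7]
finger_gap: -0.003
gripper_force: 3.4
```

>>> {"name": "move_arm", "arguments": {"increments": [[[1,0.0004,0.008,0,0],[1,0.0004,0.008,0,0],[1,0.0004,0.008,0,0],[1,0.0004,0.008,0,0],[1,0.0004,0.008,0,0],[1,0.0004,0.008,0,0],[1,0.0004,0.008,0,0],[1,0.0004,0.008,0,0]]]}}

```text
t: 14.7
tcp_pos: [0.5618, -0.1257, 0.0319]
tool_rot: [1.0, -0.023, 0.001, 0.002]
force: [-2.9, -6.1, 5.1]
finger_gap: 0.003
gripper_force: 3.6
```

Run:
```python
from station import manip
import cv2,numpy as np
s=manip.snapshot("side"); im=s["img"][:,:,::-1]
p=s["world_to_cam"]@[.55,0.05,.06,1]; u,v=int(s["fx"]*p[0]/p[2]+s["cx"]),int(s["fy"]*p[1]/p[2]+s["cy"])
cv2.imwrite("pics/side5.png",cv2.resize(im[v-75:v+75,u-100:u+100],(800,600),interpolation=cv2.INTER_CUBIC))
for d in manip.mark_of("tube","side")[:2]+manip.mark_of("tube_left","side")[:2]: print(np.round(d["xyz"],3),round(d["confidence"],2))
print(manip.sense()["tcp_pos"],manip.sense()["force"])
```

```text
[ 0.235 -0.288  0.001] 0.76
[0.579 0.163 0.075] 0.7
[ 0.126 -0.306  0.018] 0.91
[0.568 0.107 0.031] 0.58
[ 0.5617558  -0.124075    0.03125171] [ 0.09608169 -2.45308226  0.54448343]
```

View pics/side5.png

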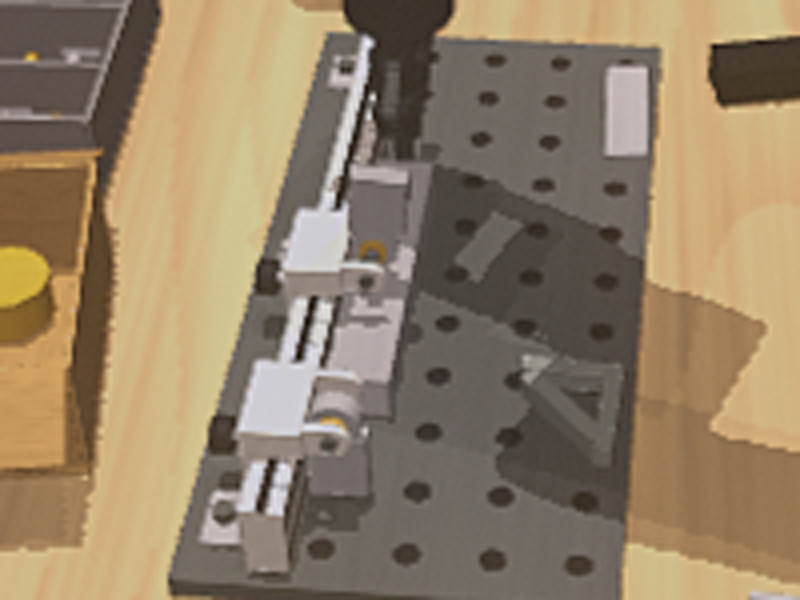

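The tube runs along the fence, with its left end at (375,400) and the flag still ahead at (340,470). I'll slow down for the contact.

>>> {"name": "move_arm", "arguments": {"increments": [[[1,0.0004,0.007,0,0],[1,0.0003,0.007,0,0],[1,0.0003,0.006,0,0],[1,0.0003,0.005,0,0],[1,0.0002,0.004,0,0],[1,0.0001,0.003,0,0],[1,0.0001,0.002,0,0]]]}}

```text
t: 15.55
tcp_pos: [0.5635, -0.0913, 0.0311]
tool_rot: [1.0, -0.023, 0.001, 0.001]
force: [-1.3, -6.5, 5.0]
finger_gap: 0.001
gripper_force: 3.4
```

>>> {"name": "move_arm", "arguments": {"increments": [[[1,0.0001,0.002,0,0],[1,0.0001,0.002,0,0],[1,0.0001,0.002,0,0]]]}}

```text
t: 15.85
tcp_pos: [0.5638, -0.0855, 0.0311]
tool_rot: [1.0, -0.023, 0.001, 0.001]
force: [-2.2, -6.6, 5.1]
finger_gap: -0.002
gripper_force: 3.4
```

>>> {"name": "move_arm", "arguments": {"increments": [[[1,0.0001,0.002,0,0],[1,0.0001,0.002,0,0]]]}}

```text
t: 16.05
tcp_pos: [0.564, -0.0816, 0.0311]
tool_rot: [1.0, -0.023, 0.001, 0.001]
force: [-2.1, -5.6, 5.2]
finger_gap: 0.002
gripper_force: 3.4
```

Sliding friction is about 6 N. I'll aim for about 13 N in total, which puts about 7 N on the stop.

>>> {"name": "move_arm", "arguments": {"increments": [[[1,0.0001,0.002,0,0],[1,0.0001,0.002,0,0]]]}}

```text
t: 16.25
tcp_pos: [0.5642, -0.0775, 0.0311]
tool_rot: [1.0, -0.023, 0.001, 0.001]
force: [-1.4, -7.3, 5.2]
finger_gap: -0.002
gripper_force: 3.4
```

>>> {"name": "move_arm", "arguments": {"increments": [[[1,0.0001,0.0015,0,0],[1,0.0001,0.0015,0,0]]]}}

```text
t: 16.45
tcp_pos: [0.5643, -0.0745, 0.0311]
tool_rot: [1.0, -0.023, 0.001, 0.001]
force: [-1.4, -6.8, 5.5]
finger_gap: 0.004
gripper_force: 3.5
```

>>> {"name": "move_arm", "arguments": {"increments": [[[1,0.0001,0.0015,0,0],[1,0.0001,0.0015,0,0]]]}}

```text
t: 16.65
tcp_pos: [0.5645, -0.0716, 0.0311]
tool_rot: [1.0, -0.023, 0.001, 0.001]
force: [-1.8, -7.4, 5.9]
finger_gap: -0.003
gripper_force: 3.5
```

>>> {"name": "move_arm", "arguments": {"increments": [[[1,0,0.001,0,0]]]}}

```text
t: 16.75
tcp_pos: [0.5645, -0.0705, 0.0311]
tool_rot: [1.0, -0.023, 0.001, 0.001]
force: [-2.0, -6.8, 4.2]
finger_gap: -0.002
gripper_force: 3.4
```

>>> {"name": "move_arm", "arguments": {"increments": [[[1,0,0.001,0,0]]]}}

```text
t: 16.85
tcp_pos: [0.5645, -0.0695, 0.0311]
tool_rot: [1.0, -0.023, 0.001, 0.001]
force: [-2.1, -6.8, 5.4]
finger_gap: -0.0
gripper_force: 3.4
```

>>> {"name": "move_arm", "arguments": {"increments": [[[1,0,0.001,0,0]]]}}

```text
t: 16.95
tcp_pos: [0.5646, -0.0685, 0.0311]
tool_rot: [1.0, -0.023, 0.001, 0.001]
force: [-1.5, -6.1, 4.9]
finger_gap: 0.003
gripper_force: 3.3
```

>>> {"name": "move_arm", "arguments": {"increments": [[[1,0,0.001,0,0],[1,0,0.001,0,0]]]}}

```text
t: 17.15
tcp_pos: [0.5647, -0.0665, 0.0311]
tool_rot: [1.0, -0.023, 0.001, 0.001]
force: [-1.6, -6.4, 4.3]
finger_gap: -0.002
gripper_force: 3.2
```

>>> {"name": "move_arm", "arguments": {"increments": [[[1,0,0.001,0,0],[1,0,0.001,0,0]]]}}

```text
t: 17.35
tcp_pos: [0.5648, -0.0646, 0.0311]
tool_rot: [1.0, -0.023, 0.001, 0.001]
force: [-1.0, -7.6, 4.7]
finger_gap: -0.005
gripper_force: 3.6
```

>>> {"name": "move_arm", "arguments": {"increments": [[[1,0.0002,0.001,0,0],[1,0,0.001,0,0]]]}}

```text
t: 17.55
tcp_pos: [0.5649, -0.0638, 0.0311]
tool_rot: [1.0, -0.023, 0.001, 0.002]
force: [-2.3, -13.5, 3.3]
finger_gap: -0.0
gripper_force: 6.7
```

Solid contact. Hold for 0.5 s.

>>> {"name": "move_arm", "arguments": {"increments": [[[1,0,0,0,0],[1,0,0,0,0],[1,0,0,0,0],[1,0,0,0,0],[1,0,0,0,0]]]}}

```text
t: 18.05
tcp_pos: [0.5648, -0.0638, 0.0311]
tool_rot: [1.0, -0.023, 0.001, 0.002]
force: [-2.3, -11.1, 4.7]
finger_gap: 0.002
gripper_force: 5.6
```

>>> {"name": "move_arm", "arguments": {"increments": [[[1,0,0.0003,0,0],[1,0,0,0,0],[1,0,0,0,0],[1,0,0,0,0],[1,0,0,0,0]]]}}

```text
t: 18.55
tcp_pos: [0.5649, -0.0638, 0.0311]
tool_rot: [1.0, -0.023, 0.001, 0.002]
force: [-2.1, -11.9, 5.0]
finger_gap: -0.0
gripper_force: 6.0
```

Run:
```python
from station import manip
import cv2,numpy as np
s=manip.snapshot("side"); im=s["img"][:,:,::-1]
p=s["world_to_cam"]@[.55,0.08,.06,1]; u,v=int(s["fx"]*p[0]/p[2]+s["cx"]),int(s["fy"]*p[1]/p[2]+s["cy"])
cv2.imwrite("pics/side6.png",cv2.resize(im[v-75:v+75,u-100:u+100],(800,600),interpolation=cv2.INTER_CUBIC))
for d in manip.mark_of("far_stop_pin","side")[:2]: print(np.round(d["xyz"],3),round(d["confidence"],2))
print(manip.sense()["tcp_pos"],manip.sense()["force"])
```

```text
[0.581 0.161 0.076] 0.6
[ 0.56484695 -0.063816    0.0311456 ] [ -2.92896751 -12.04274134   4.16189682]
```

View pics/side6.png

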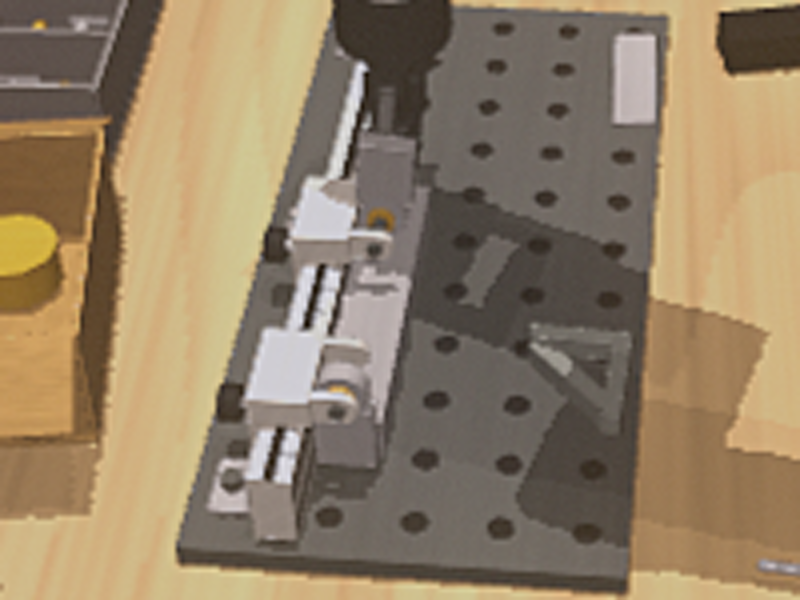

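The tube's left end meets the lowered flag at about (350,440), and it lies along the fence. I'll release backwards, then do a light press against the fence between the stops to make sure it is flat.

>>> {"name": "move_arm", "arguments": {"increments": [[[1,0,-0.001,0,0],[1,0,-0.002,0,0],[1,0,-0.004,0,0],[1,0,-0.006,0,0],[1,0,0,0.03,0],[1,0,0,0.04,0],[1,-0.02,0,0.04,0],[1,-0.037,0,0.03,0]]]}}

```text
t: 19.45
tcp_pos: [0.5096, -0.0745, 0.1723]
tool_rot: [1.0, -0.023, 0.003, 0.001]
force: [-0.5, -0.1, -0.4]
finger_gap: -0.002
gripper_force: 0.0
```

>>> {"name": "move_arm", "arguments": {"increments": [[[1,0,0.034,0,0],[1,0,0.034,0,0],[1,0,0.034,0,0],[1,0,0.034,0,0],[1,0,0.034,0,0],[1,0,0,0,0]]]}}

```text
t: 20.05
tcp_pos: [0.506, 0.0999, 0.1699]
tool_rot: [1.0, -0.021, -0.001, -0.001]
force: [-0.1, -0.3, 0.2]
finger_gap: -0.003
gripper_force: 0.0
```

>>> {"name": "move_arm", "arguments": {"increments": [[[1,0,0,-0.04,0],[1,0,0,-0.04,0],[1,0,0,-0.035,0],[1,0,0,-0.022,0],[1,0,0,0,0],[1,0.01,-0.0005,0,0],[1,0.008,-0.0004,0,0],[1,0.004,-0.0002,0,0]]]}}

```text
t: 20.85
tcp_pos: [0.5322, 0.0949, 0.0348]
tool_rot: [1.0, -0.024, 0.003, 0.0]
force: [0.2, 0.3, 0.6]
finger_gap: 0.003
gripper_force: 0.0
```

>>> {"name": "move_arm", "arguments": {"increments": [[[1,0.003,0,0,0],[1,0.002,0,0,0],[1,0.002,0,0,0]]]}}

```text
t: 21.15
tcp_pos: [0.536, 0.0953, 0.0336]
tool_rot: [1.0, -0.024, 0.0, -0.0]
force: [0.7, 0.5, -0.7]
finger_gap: 0.002
gripper_force: 0.0
```

>>> {"name": "move_arm", "arguments": {"increments": [[[1,0.001,0,0,0],[1,0.001,0,0,0]]]}}

```text
t: 21.35
tcp_pos: [0.5378, 0.0953, 0.0332]
tool_rot: [1.0, -0.024, -0.0, -0.0]
force: [0.6, 0.2, -0.5]
finger_gap: 0.003
gripper_force: 0.0
```

>>> {"name": "move_arm", "arguments": {"increments": [[[1,0.001,0,0,0],[1,0.001,0,0,0]]]}}

```text
t: 21.55
tcp_pos: [0.5399, 0.0953, 0.0331]
tool_rot: [1.0, -0.024, -0.0, -0.0]
force: [0.1, -0.3, -0.5]
finger_gap: -0.001
gripper_force: 0.0
```

>>> {"name": "move_arm", "arguments": {"increments": [[[1,0.001,0,0,0],[1,0.001,0,0,0]]]}}

```text
t: 21.75
tcp_pos: [0.5409, 0.0953, 0.033]
tool_rot: [1.0, -0.024, -0.001, 0.0]
force: [-2.9, -0.3, 2.1]
finger_gap: 0.002
gripper_force: 1.3
```

>>> {"name": "move_arm", "arguments": {"increments": [[[1,0.001,0,0,0],[1,0,0,0,0]]]}}

```text
t: 21.95
tcp_pos: [0.541, 0.0953, 0.033]
tool_rot: [1.0, -0.023, -0.002, 0.0]
force: [-4.6, -1.0, 3.1]
finger_gap: 0.0
gripper_force: 2.4
```

Contact is at x = 0.541 as predicted and it is solid, so the tube is flat on the fence. One more firm press, then withdraw.

>>> {"name": "move_arm", "arguments": {"increments": [[[1,0.001,0,0,0],[1,0,0,0,0],[1,-0.003,0,0,0],[1,-0.005,0,0,0],[1,-0.02,0,0,0],[1,-0.005,0,0.04,0],[1,0,0,0.05,0],[1,0,0,0.05,0]]]}}

```text
t: 22.75
tcp_pos: [0.5112, 0.0952, 0.1743]
tool_rot: [1.0, -0.024, 0.0, -0.0]
force: [1.8, -0.6, -0.4]
finger_gap: 0.003
gripper_force: 0.0
```

>>> {"name": "move_arm", "arguments": {"increments": [[[1,-0.02,-0.04,0.01,0],[1,-0.02,-0.04,0,0],[1,-0.02,-0.04,0,0],[1,-0.01,-0.04,0,0],[1,0,-0.04,0,0],[1,0,-0.04,0,0],[1,0,0,0,0],[1,0,0,0,0]]]}}

```text
t: 23.55
tcp_pos: [0.4414, -0.1459, 0.1833]
tool_rot: [1.0, -0.025, 0.001, 0.0]
force: [-0.0, 0.6, 0.4]
finger_gap: 0.001
gripper_force: 0.0
```

Run:
```python
from station import manip
import cv2,numpy as np
s=manip.snapshot("side"); im=s["img"][:,:,::-1]
p=s["world_to_cam"]@[.55,0.08,.06,1]; u,v=int(s["fx"]*p[0]/p[2]+s["cx"]),int(s["fy"]*p[1]/p[2]+s["cy"])
cv2.imwrite("pics/side7.png",cv2.resize(im[v-75:v+75,u-100:u+100],(800,600),interpolation=cv2.INTER_CUBIC))
print(manip.sense()["t"],manip.sense()["tcp_pos"])
```

```text
23.6 [ 0.44099315 -0.14473069  0.18315019]
```

View pics/side7.png

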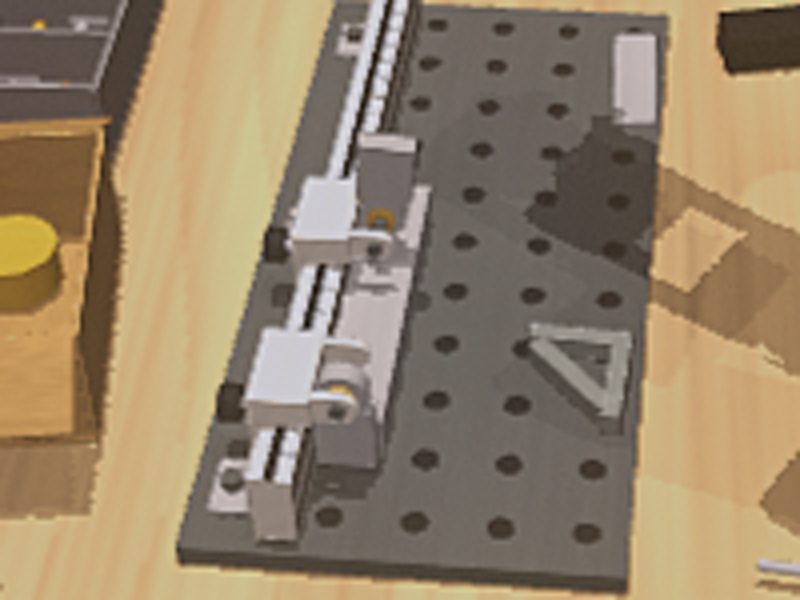

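The tube (380,300) lies along the fence against the lowered flag (350,440). The right flag is still up, and both stops are at the same pixels as before the tube was released. Handing in.

```bash
python3 -c "
from station import manip
print(manip.sign_off())"
```

```text
the job is handed in; nothing more can be done
None
```

The job is handed in (no verdict came back): the left flag is down, the right flag is up, and the tube is flat on the fence, its end on the flag after a hold at about 12 N of push, an estimated 6 N of that on the stop.

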